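# Loosen the imaging cell's clamp ring and slide the specimen holder home

## Robot

A 7-joint arm with a two-finger parallel gripper is mounted at the origin on the work surface. World frame = base frame: x ahead of the robot, y to its left, z up, the work surface at z = 0. Lengths are in mm, angles in rad, forces in N, time in s.
With the tool pointing down it reaches from about 350 to 900 mm from the base axis. Payload 19.9 kg.
Tool frame: the origin (TCP) lies at the very end of the fingers, on their centre line; the grasp point (between the pads) lies 19 mm behind it; x points along the fingers, y is the direction in which the jaws open and shut, and the axes are right-handed (so a half turn about x gives the same grasp; the last joint's range is limited). The gripper opens to 94 mm and grips with 3 to 60 N. Pads are 16 mm wide; open, the fingers measure 119 mm over their backs; the gripper's body (75 mm by 177 mm) begins 78 mm behind the grasp point.
Start: joints at [-1.151, 0.417, -0.01, 1.614, 0.005, 1.111, -0.053], TCP at [277.902, 559.794, 205.425] pointing down, gripper open.
Joint ranges: [-2.81, 2.81], [-0.39, 2.02], [-1.27, 1.25], [0.06, 2.57], [-1.19, 4.33], [0.19, 2], [-2.82, 2.82]. Speed limits (rad/s): [1.89, 1.89, 2.39, 2.39, 3.01, 3.01, 3.01].

## Interface

Orientations are given as a rotation vector (axis times angle).
In Python, from bench import r gives the robot as it stands.
- The arm moves only by the tool arm_command, never from a script. Its argument "rows" is a list of rows, each a list of 2 entries, a list of its own where there are three numbers: the shift along the tool's x, y, z in cm, then the turn about the tool's x in rad. In form: [[[dx, dy, dz], yaw], ...]. A call has 1 to 8 rows; each row is the pose to reach, as a shift and turn from the pose commanded when the call began, along the tool's axes at that moment; what a row does not reach only later rows make up. A row lasts 1/12 s, in which the tool goes at most 41.7 mm and 7.16 degrees, less where a joint would pass 70% of its speed; a pose out of reach is approached as far as the arm can. A call with a gripper value outside its range is refused whole. "claw" is the opening, from 0 (shut) to 1 (fully open), set as the call begins (left out, the last holds). The fingers move at their own pace and stop on an object; "squeeze" is the grip in N (left out, the last holds). Time passes only in rows, so rows that repeat a pose let the fingers close. It gives the time, the measured TCP pose, the force and the opening at its end, in the units of the state.
- r.get_state(): the state, without advancing time (a new reading comes with each control period).
- r.camera(name): name is "side" or "top" or "wrist"; returns a dict with "pixels" (480x640x3 uint8, red, green, blue), "range_z" (480x640 float32, mm along the optical axis (not along the pixel's ray), 0 where there is no reading), "fx", "fy", "cx", "cy" (pixels), "position" and "rotation" of the camera in the world; the wrist camera has in their place "hand_eye" (4x4, takes a point from camera to tool coordinates, whose origin is the TCP and whose axes are the tool frame's). Camera axes: x right, y down, z forward; pixel columns grow to the right and rows downward; lengths in mm; the calibration is good to about 2 mm. The wrist camera is an equidistant fisheye: a pixel r from the principal point sees the ray r / f radians off the axis. A picture is of the moment at which its call begins: read the wrist's pose just before it.
- r.finish_job(): hands the job in, once; it reports no verdict.
Trained networks look in the newest picture that a camera, given by its name, has taken for a name from the list of things; names that differ only in an ending like _2 or _b are one class to them, and where a whole thing is asked for, a point or a joint stands for the part that bears it (a point fixed in the world has none). Each returns a list of dicts, best first, with "conf" (0 to 1); they miss things now and then, are a little off and sometimes report something else, mostly with a low value. They report only what shows in the picture. A call takes as long as a camera call. They do not tell look-alikes from the thing itself.
- r.look_for(camera, name): "extent" ([left, top, right, bottom] in pixels, round what is visible of it).
- r.place_of(camera, name): "xy" ([column, row] in pixels: a listed point, or the origin of a listed thing).
The state is a dict: "time": time; "joint_positions": joint angles; "joint_vel": joint speeds; "joint_torque": joint torques, N m; "tcp_pos": TCP position; "ee_rot": TCP orientation; "force": force on the tool from outside, world axes, zero at the start; "torque": the same for the moment, N m; "width": finger opening in mm.
Only numpy, scipy, OpenCV 4.12 (cv2) and the standard library are available. Lean on these libraries where they do the work, as an engineer would, in place of code of your own. Each camera call takes 0.05 s, during which the arm holds its last target. There are 200 camera calls.

## Task

With a fingertip on its knurled rim, roll the imaging cell's big clamp ring counter-clockwise (seen from above) until it is two full turns loose from tight, to within a tenth of a turn: it now stands less than a quarter turn loose, and the black line on its top meets the fixed index bar at every full turn. Only then push the specimen holder by its upright tab along its channel, under the ring, until it is fully home against the stop. Only touch and push: do not lift the holder, and leave everything else where it stands.

Things in the scene. Friction and masses are not known exactly. Their poses are not given: they have to be found in the camera images.
- cell: Imaging cell, fixed; its yaw varies. Grey foot plate 110 x 275 x 8 mm with the clamp ring on a bridge disc (82 mm across, 18 to 30 mm above the table). Origin on the table straight below the ring's centre, z up. A channel runs along +y from under the ring: floor 8 mm above the table, two rails 48 mm apart inside, 6 mm wide, tops 16 mm above the table, out to 205 mm from the origin.
- ring_center (a point): Centre of the ring's top face, 56 mm above the table. The ring is a steel drum with a glass window: 92.4 mm across the knurl (36 upright ribs, 2.2 mm proud of the 88 mm drum), rim 30 to 56 mm above the table; it does not rise as it turns. A finger has 35 mm of free room all round the rim.
- index_bar (a point): Outer end of the fixed dark index bar on the cell's -x side, top 28 mm above the table, 56 mm from the ring's axis, 16 mm long towards the axis. The short black line on the ring's top, near the rim, lies in line with it at every full turn from tight.
- clamp_ring (a joint): Turn of the ring about its vertical axis, rad: 0 = tight, grows as it loosens (counter-clockwise from above), up to 18.85; two turns = 12.57. Starts at 0 to 1.4. Friction 0.05 N m (about 1.1 N along the rim); it stays where it is left. A fingertip pressed against the knurl with 3 to 8 N and carried along the rim drags it round.
- channel_stop (a point): Middle of the end stop's face, under the ring, at the channel floor, 11 mm along the cell's -y from its origin. The holder is fully home when the end of its plate meets it (holder origin then 44 mm along +y from the cell's origin).
- holder: Loose aluminium specimen holder, about 0.25 kg, in the channel: plate 44 wide (x) x 110 long (y) x 6 mm; upright tab 44 wide, 8 thick, top 42 mm over the plate's underside, at its +y end, away from the ring. Origin: centre of the plate's underside; axes as the cell's. Starts 35 to 55 mm short of home; slides towards the cell's -y with 1 to 5 N.
- tab_back (a point): Middle of the tab's outer face (the face turned away from the ring, to be pushed), 30 mm above the plate's underside, 55 mm along +y from the holder's origin.
- vial: Bystander: small clear glass vial with white cap, 26 mm across, 50 mm high; origin at the centre of its underside. Leave it alone.
- reagent_jar: Bystander: brown glass jar with white cap, 42 mm across, 62 mm high; origin at the centre of its underside. Leave it alone.
- petri_dish: Bystander: flat clear closed dish, 60 mm across, 16 mm high; origin at the centre of its underside. Leave it alone.
- timer: Bystander: white bench timer lying flat, 50 x 70 x 20 mm; origin at the centre of its underside. Leave it alone.
- spare_ring: Bystander: loose plain steel ring lying on the table, 56 mm outside, 40 mm inside, 14 mm high; origin at the centre of its underside. Leave it alone.
- wipes_box: Bystander: white and green box of wipes, 120 x 130 x 85 mm high; origin at the centre of its underside. Leave it alone.
- screwdriver: Bystander: screwdriver lying flat, 170 mm long; origin near the middle of its length, at its underside. Leave it alone.
There are look-alikes about, which are no part of the job. What is meant by the holder is not orange, and is the larger of those in its own colour.

How it is judged:
By the outcome, as a careful person would: the job done as asked, in the order asked, and still so for the second after the job is handed in, with the robot touching nothing.
It also fails if it takes over 72 s, if anything falls off the work surface, if the arm or the gripper's body presses on something with over 40 N, if the wrist force passes 120 N, or if a joint passes its speed limit or range.

## Working session

There is one attempt and no reset: what is moved stays moved. The work goes in short steps, Python scripts to look and compute and a tool call to move; the robot and the scene stay as the last step left them, time stands still between calls to the robot, and variables do not carry over. Pictures are saved under pics/ and viewed, about 8 in all and at most 12, crops included, and the job is handed in when it is done.

Besides the shell and the picture viewer there is one more tool, called as name(argument=value, ...), one argument or row to a line, values as JSON. arm_command: Moves the arm, as the interface text tells. Its arguments: {"type":"object","properties":{"rows":{"type":"array"},"claw":{"type":"number"},"squeeze":{"type":"number"}},"required":["rows"]}

```bash
ls; mkdir -p pics; cat > h.py <<'E'
from bench import r
import numpy as np, cv2
from scipy.spatial.transform import Rotation as R
def rot(m):
    m=np.array(m,float)
    return m if m.shape==(3,3) else (R.from_quat(m).as_matrix() if m.size==4 else R.from_rotvec(m).as_matrix())
def ray(c,uv):
    d=np.array([(uv[0]-c['cx'])/c['fx'],(uv[1]-c['cy'])/c['fy'],1.])
    return rot(c['rotation'])@d
def at_z(c,uv,z):
    d=ray(c,uv);p=np.array(c['position']);return p+d*(z-p[2])/d[2]
def at_depth(c,uv):
    u,v=int(round(uv[0])),int(round(uv[1]));w=c['range_z'][max(0,v-1):v+2,max(0,u-1):u+2];w=w[w>0]
    return np.array(c['position'])+ray(c,uv)*np.median(w) if w.size else None
def save(n,img): cv2.imwrite('pics/'+n,cv2.cvtColor(img,cv2.COLOR_RGB2BGR))
E
python3 - <<'E'
from h import *
s=r.get_state();print(s['time'],s['tcp_pos'],s['ee_rot'],s['force'],s['width'])
for n in('top','side'):
    c=r.camera(n);save(n+'0.png',c['pixels']);np.savez(n+'0.npz',**c)
    print(n,c['position'],np.round(rot(c['rotation']),3).tolist(),c['fx'])
    for t in('ring_center','index_bar','channel_stop','tab_back','holder','cell'):
        for p in r.place_of(n,t)[:3]:
            d=at_depth(c,p['xy']);print(t,round(p['conf'],2),np.round(p['xy']),None if d is None else d.round())
E
```

```text
pics
0.0 [277.76031537 559.46046316 204.82737988] [ 0.36034793  1.54060692 -0.36225613] [-0.6383731  -0.60470799 -0.59643007] 94.20032357771002
top [ 436.70016839   56.64066481 1130.45250642] [[0.025, -0.993, 0.116], [-0.999, -0.021, 0.036], [-0.034, -0.117, -0.993]] 525.3492877385471
ring_center 0.86 [374. 261.] [533. -27.  57.]
ring_center 0.66 [425. 226.] [ 613. -137.   15.]
ring_center 0.39 [331. 198.] [664.  65.  49.]
index_bar 0.28 [335. 252.] [554.  53.  14.]
index_bar 0.16 [164. 223.] [598. 403.  84.]
channel_stop 0.87 [376. 264.] [527. -31.  55.]
channel_stop 0.68 [312. 239.] [577. 103.  48.]
tab_back 0.75 [514. 232.] [ 606. -330.   -1.]
tab_back 0.71 [336. 136.] [814.  56.  -1.]
tab_back 0.65 [313. 239.] [577. 100.  45.]
holder 0.93 [333. 252.] [555.  57.  15.]
holder 0.93 [348. 158.] [763.  29.   2.]
holder 0.7 [492. 246.] [ 574. -281.    4.]
cell 0.68 [371. 263.] [528. -21.  56.]
side [ 413.15173711 -685.98610692  754.99211969] [[0.983, -0.129, 0.13], [-0.183, -0.66, 0.729], [-0.009, -0.74, -0.673]] 539.8344117233032
ring_center 0.72 [311. 277.] [531. -26.  59.]
index_bar 0.71 [283. 282.] [487.  25.   1.]
channel_stop 0.93 [313. 298.] [527. -65.  47.]
channel_stop 0.19 [310. 156.] [599. 352.  61.]
tab_back 0.76 [392. 435.] [ 594. -325.   21.]
tab_back 0.74 [437. 244.] [799.  46.  26.]
tab_back 0.57 [327. 233.] [586.  96.  48.]
holder 0.86 [324. 263.] [562.   5.  56.]
holder 0.7 [374. 419.] [ 579. -287.    6.]
cell 0.91 [309. 297.] [521. -65.  50.]
cell 0.38 [327. 234.] [586.  95.  47.]
cell 0.19 [314. 298.] [529. -67.  47.]
```

View pics/top0.png

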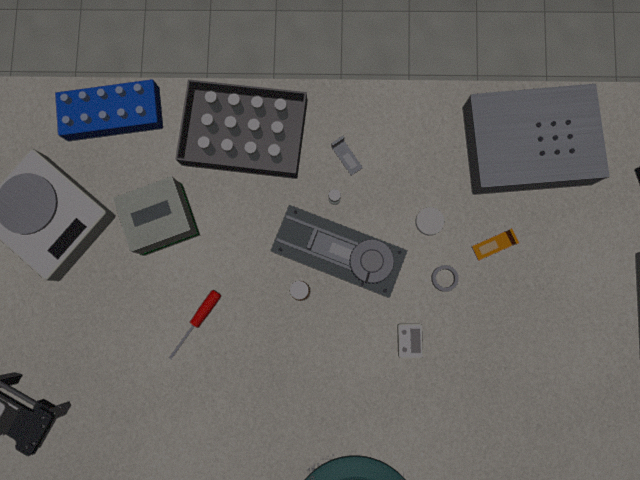

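View pics/side0.png

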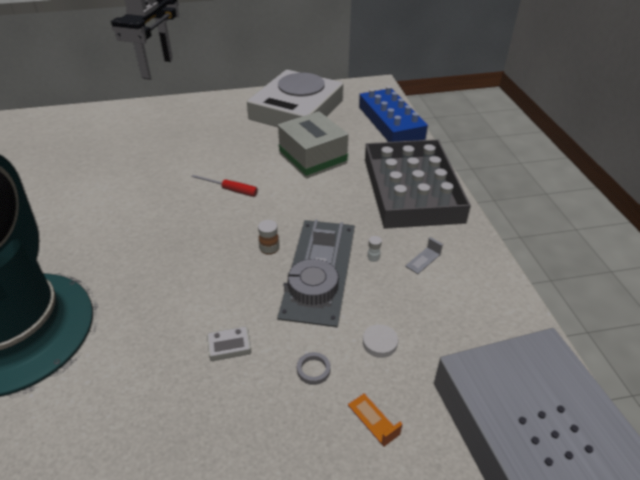

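```bash
python3 - <<'E'
import cv2
a=cv2.imread('pics/top0.png')[200:300,290:420];b=cv2.imread('pics/side0.png')[200:330,250:370]
a=cv2.resize(a,(520,400),interpolation=cv2.INTER_CUBIC);b=cv2.resize(b,(277,300),interpolation=cv2.INTER_CUBIC)
b=cv2.copyMakeBorder(b,0,100,0,3,cv2.BORDER_CONSTANT)
cv2.imwrite('pics/crop0.png',cv2.hconcat([a,b]))
E
```

```text
(no output)
```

View pics/crop0.png

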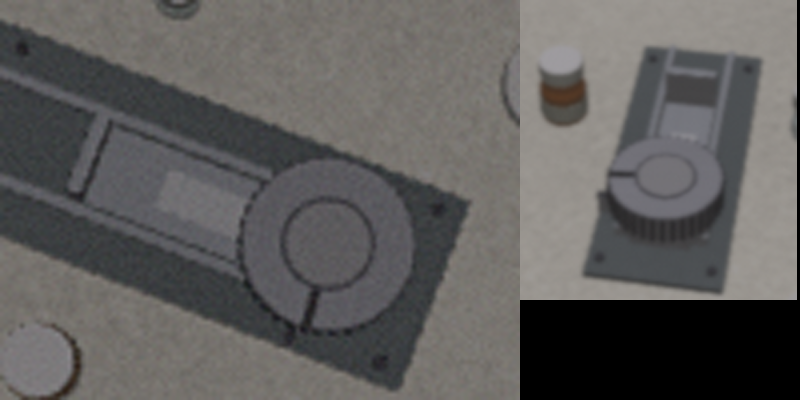

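Seen so far (3 pictures): in the top view the cell is at about (340,250) and the ring at (372,262). The black line (367,278) is slightly CCW of the index bar (362,283), so the ring is a little loose. Candidates for the holder are the grey one in the channel (333,252), a small grey one on the table (346,156) and an orange one (494,244). The close crop confirms the large grey one in the channel, with its tab at (313,239). Next I'll measure the cell.

```bash
cat > meas.py <<'E'
from h import *
def cloud(c):
    z=c['range_z'];v,u=np.mgrid[0:480,0:640]
    d=np.stack([(u-c['cx'])/c['fx'],(v-c['cy'])/c['fy'],np.ones_like(z)],-1)*z[...,None]
    return d@rot(c['rotation']).T+np.array(c['position'])
E
python3 - <<'E'
from meas import *
for n in('top','side'):
    c=dict(np.load(n+'0.npz'));P=cloud(c);Z=P[...,2]
    near=np.hypot(P[...,0]-533,P[...,1]+27)<62
    m=near&(Z>50)&(Z<64)
    q=P[m];e,_=cv2.minEnclosingCircle(q[:,:2].astype(np.float32)),0
    print(n,'ring top z',np.median(q[:,2]),'mean',q[:,:2].mean(0),'circ',e[0])
    # table height
    t=(np.abs(P[...,0]-450)<30)&(np.abs(P[...,1]+30)<60);print('table',np.median(Z[t]))
    b=(np.hypot(P[...,0]-555,P[...,1]-20)<170)&(Z>5)&(Z<12)
    lab=cv2.connectedComponents(b.astype(np.uint8))[1];k=np.argmax(np.bincount(lab.ravel())[1:])+1
    print('foot',cv2.minAreaRect(P[lab==k][:,:2].astype(np.float32)))
    tb=(np.hypot(P[...,0]-577,P[...,1]-103)<40)&(Z>35);print('tab',tb.sum(),P[tb].mean(0),cv2.minAreaRect(P[tb][:,:2].astype(np.float32)))
    g=cv2.cvtColor(c['pixels'],cv2.COLOR_RGB2GRAY)
    rr=np.hypot(P[...,0]-q[:,0].mean(),P[...,1]-q[:,1].mean())
    mm=m&(rr>26)&(rr<41)&(g<55);x=P[mm].mean(0)-q.mean(0);print('line',mm.sum(),np.arctan2(x[1],x[0]),np.percentile(g[m],[1,5,50]))
    ctr=q[:,:2].mean(0)
    for t in('vial','reagent_jar','petri_dish','timer','spare_ring'):
        p=r.place_of(n,t)
        if p: a=at_z(c,p[0]['xy'],0);print(t,round(p[0]['conf'],2),a.round(),'dist',np.hypot(*(a[:2]-ctr)).round())
s=r.get_state();print(R.from_rotvec(s['ee_rot']).as_matrix().round(3).tolist())
E
```

```text
top ring top z 55.25514237204948 mean [533.33606969 -20.9739324 ] circ (533.8218383789062, -20.828182220458984)
table -0.6182070979542686
foot ((570.3368530273438, 79.36266326904297), (207.79000854492188, 110.09680938720703), 69.9406967163086)
tab 90 [578.67987091 102.38764951  47.92294628] ((578.9274291992188, 102.7574691772461), (7.796817302703857, 43.87436294555664), 70.1032943725586)
line 13 2.906379288174577 [38.08 58.   89.  ]
reagent_jar 0.59 [472. 126.   0.] dist 159.0
timer 0.83 [ 375. -108.    0.] dist 181.0
spare_ring 0.84 [ 508. -184.    0.] dist 165.0
side ring top z 57.088927093232996 mean [534.67798393 -27.81494005] circ (535.4950561523438, -23.47917938232422)
table 1.1675645078717025
foot ((560.7164916992188, 44.3736572265625), (279.134033203125, 110.16465759277344), 69.55390930175781)
tab 190 [580.57195727  97.79734645  45.28634296] ((580.7413940429688, 98.78981018066406), (13.34337329864502, 44.0214958190918), 70.1229476928711)
line 13 -1.7223497840158668 [ 46.  57. 112.]
vial 0.78 [675.  47.   0.] dist 159.0
reagent_jar 0.63 [478. 123.   0.] dist 161.0
petri_dish 0.88 [ 623. -151.    0.] dist 152.0
timer 0.77 [ 382. -105.    0.] dist 171.0
spare_ring 0.6 [ 505. -176.    0.] dist 151.0
[[0.0, 0.445, 0.896], [-0.0, 0.896, -0.445], [-1.0, -0.0, 0.0]]
```

arm_command(
  rows=[
    [[0,-2,2],-0.05],
    [[0,-4,4.2],-0.11],
    [[0,-6.5,6.7],-0.112],
    [[0,-9,9.3],-0.112],
    [[0,-11.5,11.9],-0.112],
    [[0,-14,14.5],-0.112],
    [[0,-16.5,17.1],-0.112],
    [[0,-19,19.7],-0.112],
  ],
  claw=0,
)

```text
time: 1.87
tcp_pos: [370.2, 300.4, 205.6]
ee_rot: [0.274, 1.553, -0.273]
force: [0.3, 0.7, -0.1]
width: 44.0
```

```bash
cat >> h.py <<'E'
def st():
    s=r.get_state();T=R.from_rotvec(s['ee_rot']).as_matrix();print('t',round(s['time'],2),'tcp',np.round(s['tcp_pos'],1),'F',np.round(s['force'],1),'w',round(s['width'],1));return s,T
def to(p):
    s,T=st();print('tool cm',(T.T@(np.array(p)-s['tcp_pos'])/10).round(2),'yaw of tool y',np.arctan2(T[1,1],T[0,1]).round(4));
E
python3 -c "
from h import *
to([508,-91,205])"
```

```text
t 1.87 tcp [370.2 300.4 205.6] F [ 0.3  0.7 -0.1] w 44.0
tool cm [  0.05 -32.07  26.33] yaw of tool y 1.222
```

arm_command(
  rows=[
    [[0,-2.8,2.3],0],
    [[0,-5.8,4.8],0],
    [[0,-8.8,7.2],0],
    [[0,-11.8,9.7],0],
    [[0,-14.8,12.2],0],
    [[0,-17.8,14.6],0],
    [[0,-20.8,17.1],0],
    [[0,-23.8,19.5],0],
  ],
)

```text
time: 2.53
tcp_pos: [472.2, 9.7, 205.8]
ee_rot: [0.274, 1.553, -0.273]
force: [0.5, 1.1, 0.2]
width: 0.9
```

```bash
python3 -c "
from h import *
to([508,-91,205])"
```

```text
t 2.53 tcp [472.2   9.7 205.8] F [0.5 1.1 0.2] w 0.9
tool cm [ 0.09 -8.24  6.81] yaw of tool y 1.222
```

arm_command(
  rows=[
    [[0,-2.8,2.3],0],
    [[0,-5.6,4.6],0],
    [[0,-8.2,6.8],0],
    [[0,-8.2,6.8],0],
  ],
)

```text
time: 2.87
tcp_pos: [508.6, -94.8, 205.7]
ee_rot: [0.277, 1.551, -0.28]
force: [-0.5, -1.2, -0.2]
width: 0.3
```

```bash
python3 - <<'E'
from h import *
s,T=st();c=r.camera('wrist');save('w1.png',c['pixels']);np.savez('w1.npz',**c)
print(np.round(c['hand_eye'],3).tolist(),c['fx'],c['cx'],c['cy'])
H=np.array(c['hand_eye'])
for t in('ring_center','index_bar','tab_back'):
    for p in r.place_of('wrist',t)[:2]:
        d=np.array([(p['xy'][0]-c['cx'])/c['fx'],(p['xy'][1]-c['cy'])/c['fy']]);th=np.hypot(*d)
        ray_=np.array([*(d/th*np.sin(th)),np.cos(th)])
        o=T@H[:3,3]+s['tcp_pos'];w=T@H[:3,:3]@ray_
        z={'ring_center':56,'index_bar':28,'tab_back':38}[t];print(t,p['conf'],p['xy'],(o+w*(z-o[2])/w[2]).round(1))
E
```

```text
t 2.87 tcp [508.6 -94.8 205.7] F [-0.5 -1.2 -0.2] w 0.3
[[0.002, -0.236, 0.972, -179.742], [1.0, 0.0, -0.002, -0.643], [-0.0, 0.972, 0.236, -67.291], [0.0, 0.0, 0.0, 1.0]] 371.64829954431775 314.6057507335885 244.01335715353372
ring_center 0.66 [400.5, 234.4] [539.1 -23.1  56. ]
ring_center 0.55 [395.1, 170.8] [482.   -9.7  56. ]
index_bar 0.81 [395.3, 170.6] [485.   -4.2  28. ]
index_bar 0.21 [518.5, 228.2] [586.9 111.3  28. ]
tab_back 0.93 [516.8, 225.2] [579.1 104.8  38. ]
tab_back 0.76 [498.6, 392.2] [784.2  48.   38. ]
```

View pics/w1.png

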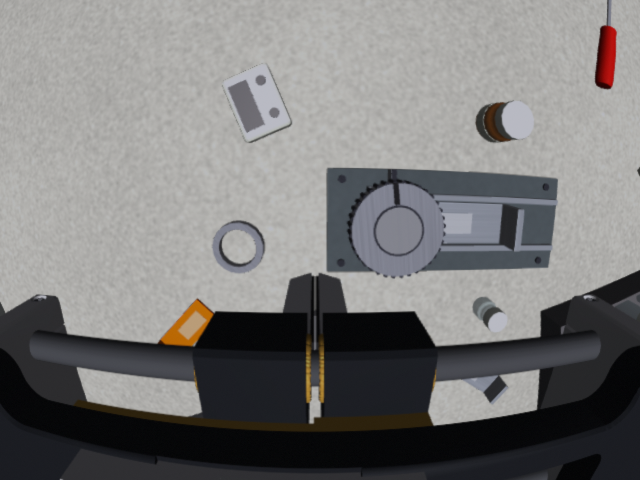

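arm_command(
  rows=[
    [[3.5,0,0],0],
    [[7,0,0],0],
    [[10.5,0,0],0],
    [[13.5,0,0],0],
    [[15.5,0,0],0],
    [[16.8,0.3,0],0],
    [[16.8,0.6,0],0],
    [[16.8,0.9,0],0],
  ],
)

```text
time: 3.73
tcp_pos: [510.6, -79.0, 37.6]
ee_rot: [0.273, 1.554, -0.273]
force: [0.3, -0.1, 1.0]
width: 0.6
```

```bash
python3 - <<'E'
from h import *
c=dict(np.load('w1.npz'));H=c['hand_eye'];T=R.from_rotvec([0.277,1.551,-0.28]).as_matrix();p0=np.array([508.6,-94.8,205.7])
g=cv2.cvtColor(c['pixels'],cv2.COLOR_RGB2GRAY)
def pr(uv,z):
    d=np.array([(uv[0]-c['cx'])/c['fx'],(uv[1]-c['cy'])/c['fy']]);th=np.hypot(*d)
    w=T@H[:3,:3]@np.array([*(d/th*np.sin(th)),np.cos(th)]);o=T@H[:3,3]+p0
    return o+w*(z-o[2])/w[2]
# line pixels
v,u=np.mgrid[182:204,385:408];k=g[182:204,385:408]<45
L=np.array([pr(x,56) for x in zip(u[k],v[k])])
print(k.sum(),L.mean(0))
e=cv2.HoughCircles(g[170:290,340:460],cv2.HOUGH_GRADIENT,1,50,param1=80,param2=15,minRadius=20,maxRadius=30);print(e)
ctr=pr((398.3,230.5),56);x=L.mean(0)-ctr;print(ctr,'line ang',np.arctan2(x[1],x[0]),'index ang',np.pi-0.349)
vt=np.linalg.svd(L[:,:2]-L[:,:2].mean(0))[2][0];print('line axis',np.arctan2(vt[1],vt[0])%np.pi)
st()
E
```

```text
105 [499.30941842 -15.07199658  56.        ]
[[[57.5 61.5 24.6]]]
[534.93183183 -24.017546    56.        ] line ang 2.895558857954521 index ang 2.792592653589793
line axis 2.966795238418216
t 3.73 tcp [510.6 -79.   37.6] F [ 0.3 -0.1  1. ] w 0.6
```

arm_command(
  rows=[
    [[0,0,-0.2],0],
    [[0,0.1,-0.3],0],
    [[0,0.2,-0.3],0],
    [[0,0.3,-0.3],0],
    [[0,0.3,-0.3],0],
  ],
)

```text
time: 4.15
tcp_pos: [509.3, -76.1, 37.9]
ee_rot: [0.274, 1.553, -0.273]
force: [0.7, -0.3, 1.2]
width: 0.7
```

```bash
python3 -c "
from h import *
to([535,-23,37])"
```

```text
t 4.15 tcp [509.3 -76.1  37.9] F [ 0.7 -0.3  1.2] w 0.7
tool cm [0.1  5.87 0.61] yaw of tool y 1.2223
```

arm_command(
  rows=[
    [[0,0,0.3],0],
    [[0,0.1,0.6],0],
    [[0,0.2,0.6],0],
    [[0,0.3,0.6],0],
    [[0,0.3,0.6],0],
  ],
)

```text
time: 4.57
tcp_pos: [515.6, -77.3, 37.6]
ee_rot: [0.273, 1.553, -0.276]
force: [-1.6, -9.2, 4.3]
width: 0.5
```

```bash
python3 -c "
from h import *
to([535,-23,37])"
```

```text
t 4.57 tcp [515.6 -77.3  37.6] F [-1.6 -9.2  4.3] w 0.5
tool cm [ 0.05  5.77 -0.04] yaw of tool y 1.2205
```

```bash
cat > orb.py <<'E'
from h import *
C0=np.array([535.,-23.]);A=np.deg2rad(-20);X=np.array([np.cos(A),np.sin(A)]);Y=np.array([-np.sin(A),np.cos(A)])
def path(s,a,b,Rp):
    segs=[('l',b,0),('a',Rp,0),('l',2*a,1),('a',Rp,1),('l',2*b,2),('a',Rp,2),('l',2*a,3),('a',Rp,3),('l',b,4)]
    L=2*np.pi*Rp+4*(a+b);s%=L
    base=[np.array(q,float) for q in [(b,-a),(b,a),(-b,a),(-b,-a)]]
    for k,l,i in segs:
        ll=l if k=='l' else l*np.pi/2
        if s<=ll:
            if k=='a':
                t=-np.pi/2+i*np.pi/2+s/l;return base[i]+Rp*np.array([np.cos(t),np.sin(t)])
            n=-np.pi/2+i*np.pi/2;t=np.array([-np.sin(n),np.cos(n)])
            st=base[i-1] if i>0 else np.array([0,-a])
            return st+Rp*np.array([np.cos(n),np.sin(n)])+t*s
        s-=ll
def gen(s0,s1,cur,off=(0,0),a=11.7,b=8,Rp=44.9,n=8):
    rows=[]
    for k in range(1,n+1):
        p=path(s0+(s1-s0)*k/n,a,b,Rp)+off-np.array(cur);rows.append([[0,round(p[1]/10,2),round(p[0]/10,2)],0])
    print(rows,'end cmd',(np.array(cur)+[rows[-1][0][2]*10,rows[-1][0][1]*10]).round(2))
def cell():
    s,T=st();d=np.array(s['tcp_pos'][:2])-C0;F=np.array(s['force'][:2]);print('cell pos',(d@X).round(1),(d@Y).round(1),'F',(F@X).round(1),(F@Y).round(1));return s,T
def line(name=None,ctr=C0):
    s,T=cell();c=r.camera('wrist');H=np.array(c['hand_eye'])
    if name: save(name,c['pixels'])
    g=cv2.cvtColor(c['pixels'],cv2.COLOR_RGB2GRAY);o=T@H[:3,3]+s['tcp_pos'];M=T@H[:3,:3]
    best=[]
    for th in np.arange(0,2*np.pi,0.02):
        u=X*np.cos(th)+Y*np.sin(th);val=[]
        for rr in (31,34,37,40):
            d=M.T@(np.array([*(ctr+u*rr),56.])-o);t=np.arctan2(np.hypot(d[0],d[1]),d[2]);e=d[:2]/np.hypot(d[0],d[1])*t*c['fx']
            x,y=c['cx']+e[0],c['cy']+e[1]
            val.append(g[int(round(y)),int(round(x))] if 0<=x<639 and 0<=y<479 else 255)
        best.append((max(val),th))
    best.sort();dark=[(int(v),round((th-np.pi)%(2*np.pi),2)) for v,th in best[:8]]
    print('line q mod 2pi:',dark)
E
python3 - <<'E'
from orb import *
line('w2.png')
gen(0,45,(0,-55.7))
E
```

```text
t 4.57 tcp [515.6 -77.3  37.6] F [-1.6 -9.2  4.3] w 0.5
cell pos 0.3 -57.7 F 1.7 -9.2
line q mod 2pi: [(7, np.float64(2.1)), (8, np.float64(1.78)), (8, np.float64(1.8)), (8, np.float64(1.86)), (8, np.float64(1.88)), (8, np.float64(1.9)), (8, np.float64(1.94)), (8, np.float64(1.98))]
[[[0, np.float64(-0.09), np.float64(0.56)], 0], [[0, np.float64(-0.08), np.float64(1.12)], 0], [[0, np.float64(-0.0), np.float64(1.68)], 0], [[0, np.float64(0.14), np.float64(2.22)], 0], [[0, np.float64(0.35), np.float64(2.75)], 0], [[0, np.float64(0.63), np.float64(3.24)], 0], [[0, np.float64(0.96), np.float64(3.69)], 0], [[0, np.float64(1.35), np.float64(4.1)], 0]] end cmd [ 41.  -42.2]
```

View pics/w2.png

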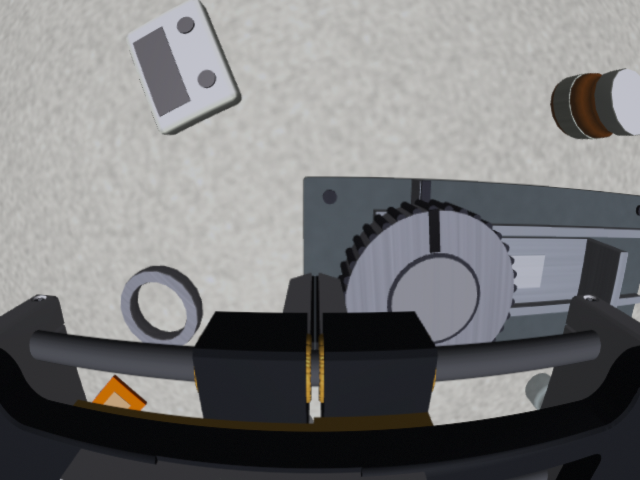

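arm_command(
  rows=[
    [[0,-0.09,0.56],0],
    [[0,-0.08,1.12],0],
    [[0,0,1.68],0],
    [[0,0.14,2.22],0],
    [[0,0.35,2.75],0],
    [[0,0.63,3.24],0],
    [[0,0.96,3.69],0],
    [[0,1.35,4.1],0],
  ],
)

```text
time: 5.28
tcp_pos: [559.4, -76.6, 37.4]
ee_rot: [0.274, 1.553, -0.274]
force: [-1.1, -1.1, -0.6]
width: 0.5
```

```bash
python3 - <<'E'
from orb import *
line('w3.png')
E
```

```text
t 5.28 tcp [559.4 -76.6  37.4] F [-1.1 -1.1 -0.6] w 0.5
cell pos 41.2 -42.0 F -0.6 -1.4
line q mod 2pi: [(40, np.float64(1.06)), (40, np.float64(1.1)), (41, np.float64(1.04)), (41, np.float64(1.08)), (42, np.float64(1.02)), (48, np.float64(1.12)), (84, np.float64(1.0)), (135, np.float64(1.14))]
```

View pics/w3.png

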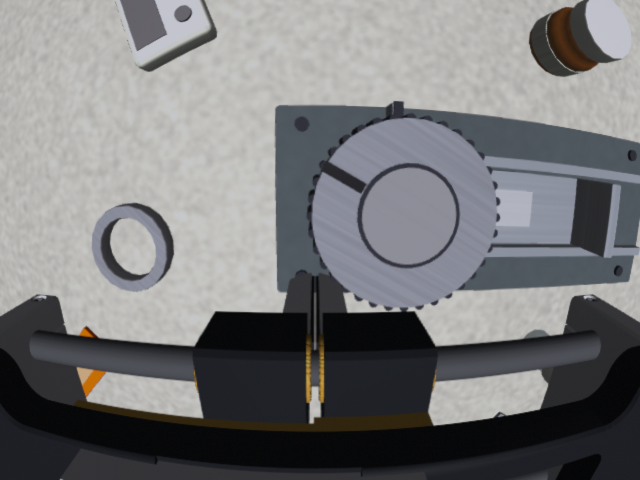

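```bash
sed -i "s/round(p\[1\]\/10,2),round(p\[0\]\/10,2)/float(round(p[1]\/10,2)),float(round(p[0]\/10,2))/" orb.py; python3 - <<'E'
from orb import *
gen(43.9,110,(41,-42.2),Rp=43.6)
E
```

```text
[[[0, 0.74, 0.4], 0], [[0, 1.48, 0.77], 0], [[0, 2.27, 0.99], 0], [[0, 3.1, 1.06], 0], [[0, 3.92, 1.06], 0], [[0, 4.75, 1.06], 0], [[0, 5.58, 1.06], 0], [[0, 6.39, 0.94], 0]] end cmd [50.4 21.7]
```

arm_command(
  rows=[
    [[0,0.74,0.4],0],
    [[0,1.48,0.77],0],
    [[0,2.27,0.99],0],
    [[0,3.1,1.06],0],
    [[0,3.92,1.06],0],
    [[0,4.75,1.06],0],
    [[0,5.58,1.06],0],
    [[0,6.39,0.94],0],
  ],
)

```text
time: 6.0
tcp_pos: [592.5, -20.1, 38.3]
ee_rot: [0.273, 1.548, -0.274]
force: [12.1, -1.6, -4.4]
width: 0.5
```

```bash
python3 - <<'E'
from orb import *
line('w4.png')
gen(110,180,(50.4,21.7),Rp=43.6)
E
```

```text
t 6.0 tcp [592.5 -20.1  38.3] F [12.1 -1.6 -4.4] w 0.5
cell pos 53.0 22.4 F 11.9 2.6
line q mod 2pi: [(27, np.float64(2.5)), (27, np.float64(2.52)), (27, np.float64(2.54)), (27, np.float64(2.56)), (29, np.float64(2.58)), (40, np.float64(2.48)), (114, np.float64(2.6)), (135, np.float64(2.46))]
[[[0, 0.83, -0.28], 0], [[0, 1.58, -0.73], 0], [[0, 2.23, -1.31], 0], [[0, 2.75, -2.01], 0], [[0, 3.12, -2.8], 0], [[0, 3.32, -3.65], 0], [[0, 3.36, -4.53], 0], [[0, 3.36, -5.4], 0]] end cmd [-3.6 55.3]
```

```bash
python3 - <<'E'
from orb import *
gen(110,182,(50.4,21.7),Rp=44,off=(.7,0))
E
```

```text
[[[0, 0.79, -0.15], 0], [[0, 1.57, -0.6], 0], [[0, 2.24, -1.2], 0], [[0, 2.78, -1.92], 0], [[0, 3.16, -2.73], 0], [[0, 3.36, -3.61], 0], [[0, 3.4, -4.51], 0], [[0, 3.4, -5.41], 0]] end cmd [-3.7 55.7]
```

arm_command(
  rows=[
    [[0,0.79,-0.15],0],
    [[0,1.57,-0.6],0],
    [[0,2.24,-1.2],0],
    [[0,2.78,-1.92],0],
    [[0,3.16,-2.73],0],
    [[0,3.36,-3.61],0],
    [[0,3.4,-4.51],0],
    [[0,3.4,-5.41],0],
  ],
)

```text
time: 6.72
tcp_pos: [550.9, 33.4, 37.9]
ee_rot: [0.274, 1.552, -0.27]
force: [7.1, 13.4, -0.1]
width: 0.2
```

```bash
python3 - <<'E'
from orb import *
line('w5.png')
gen(182,252,(-3.7,55.7),Rp=44,off=(0,0))
E
```

```text
t 6.72 tcp [550.9  33.4  37.9] F [ 7.1 13.4 -0.1] w 0.2
cell pos -4.4 58.4 F 2.1 15.0
line q mod 2pi: [(9, np.float64(4.16)), (9, np.float64(4.24)), (9, np.float64(4.26)), (9, np.float64(4.34)), (9, np.float64(4.36)), (9, np.float64(4.38)), (9, np.float64(4.4)), (9, np.float64(4.42))]
[[[0, -0.03, -0.94], 0], [[0, -0.22, -1.79], 0], [[0, -0.57, -2.59], 0], [[0, -1.07, -3.31], 0], [[0, -1.71, -3.91], 0], [[0, -2.45, -4.37], 0], [[0, -3.26, -4.68], 0], [[0, -4.13, -4.82], 0]] end cmd [-51.9  14.4]
```

```bash
python3 - <<'E'
from orb import *
gen(180.5,252,(-3.7,55.7),Rp=47,a=9.8,b=4.8,off=(0,.35))
E
```

```text
[[[0, 0.08, -0.88], 0], [[0, -0.15, -1.75], 0], [[0, -0.54, -2.55], 0], [[0, -1.07, -3.27], 0], [[0, -1.73, -3.87], 0], [[0, -2.49, -4.33], 0], [[0, -3.33, -4.65], 0], [[0, -4.21, -4.8], 0]] end cmd [-51.7  13.6]
```

arm_command(
  rows=[
    [[0,0.08,-0.88],0],
    [[0,-0.15,-1.75],0],
    [[0,-0.54,-2.55],0],
    [[0,-1.07,-3.27],0],
    [[0,-1.73,-3.87],0],
    [[0,-2.49,-4.33],0],
    [[0,-3.33,-4.65],0],
    [[0,-4.21,-4.8],0],
  ],
)

```text
time: 7.43
tcp_pos: [487.9, 9.0, 37.1]
ee_rot: [0.273, 1.558, -0.272]
force: [-12.5, 8.4, 10.4]
width: 0.1
```

```bash
python3 - <<'E'
from orb import *
line('w6.png')
gen(252,324,(-51.7,13.6),Rp=47,a=9.8,b=4.8,off=(0,.35))
E
```

```text
t 7.43 tcp [487.9   9.   37.1] F [-12.5   8.4  10.4] w 0.1
cell pos -55.2 14.0 F -14.6 3.6
line q mod 2pi: [(6, np.float64(3.24)), (7, np.float64(3.14)), (7, np.float64(3.18)), (7, np.float64(3.22)), (7, np.float64(3.26)), (7, np.float64(3.28)), (7, np.float64(3.38)), (7, np.float64(3.46))]
[[[0, -0.9, -0.01], 0], [[0, -1.8, -0.01], 0], [[0, -2.7, 0.01], 0], [[0, -3.58, 0.17], 0], [[0, -4.42, 0.49], 0], [[0, -5.18, 0.97], 0], [[0, -5.83, 1.59], 0], [[0, -6.36, 2.31], 0]] end cmd [-28.6 -50. ]
```

```bash
python3 - <<'E'
from orb import *
gen(256.4,330,(-51.7,13.6),Rp=46,a=10.8,b=6.8,off=(-1.1,.35))
E
```

```text
[[[0, -0.93, -0.22], 0], [[0, -1.85, -0.22], 0], [[0, -2.77, -0.21], 0], [[0, -3.67, -0.04], 0], [[0, -4.52, 0.3], 0], [[0, -5.29, 0.8], 0], [[0, -5.95, 1.45], 0], [[0, -6.46, 2.21], 0]] end cmd [-29.6 -51. ]
```

arm_command(
  rows=[
    [[0,-0.93,-0.22],0],
    [[0,-1.85,-0.22],0],
    [[0,-2.77,-0.21],0],
    [[0,-3.67,-0.04],0],
    [[0,-4.52,0.3],0],
    [[0,-5.29,0.8],0],
    [[0,-5.95,1.45],0],
    [[0,-6.46,2.21],0],
  ],
)

```text
time: 8.15
tcp_pos: [489.8, -62.2, 37.5]
ee_rot: [0.274, 1.553, -0.274]
force: [-1.0, 1.7, -0.5]
width: 0.4
```

```bash
python3 - <<'E'
from orb import *
line('w7.png')
gen(330,400,(-29.6,-51),Rp=46,a=10.8,b=6.8,off=(-1.1,.35))
E
```

```text
t 8.15 tcp [489.8 -62.2  37.5] F [-1.   1.7 -0.5] w 0.4
cell pos -29.1 -52.3 F -1.5 1.3
line q mod 2pi: [(7, np.float64(0.98)), (7, np.float64(1.02)), (7, np.float64(1.04)), (7, np.float64(1.06)), (7, np.float64(1.14)), (7, np.float64(1.24)), (7, np.float64(1.26)), (7, np.float64(1.38))]
[[[0, -0.34, 0.8], 0], [[0, -0.52, 1.66], 0], [[0, -0.54, 2.53], 0], [[0, -0.54, 3.41], 0], [[0, -0.48, 4.28], 0], [[0, -0.26, 5.12], 0], [[0, 0.12, 5.91], 0], [[0, 0.64, 6.61], 0]] end cmd [ 36.5 -44.6]
```

View pics/w7.png

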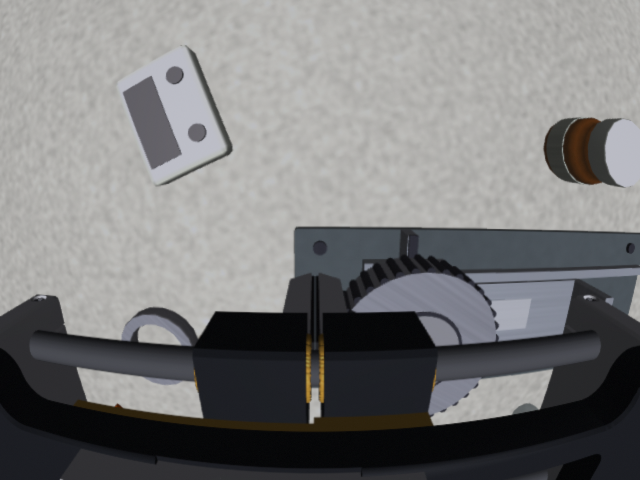

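arm_command(
  rows=[
    [[0,-0.3,0.82],0],
    [[0,-0.48,1.66],0],
    [[0,-0.5,2.53],0],
    [[0,-0.5,3.41],0],
    [[0,-0.44,4.26],0],
    [[0,-0.23,5.09],0],
    [[0,0.15,5.87],0],
    [[0,0.67,6.56],0],
  ],
)

```text
time: 8.87
tcp_pos: [554.6, -77.8, 37.5]
ee_rot: [0.274, 1.552, -0.275]
force: [0.3, -4.6, -1.3]
width: 0.8
```

```bash
python3 - <<'E'
from orb import *
line('w8.png')
gen(400,470,(36,-44.3),Rp=46,a=10.8,b=6.8,off=(-1.1,.35))
E
```

```text
t 8.87 tcp [554.6 -77.8  37.5] F [ 0.3 -4.6 -1.3] w 0.8
cell pos 37.2 -44.8 F 1.8 -4.2
line q mod 2pi: [(26, np.float64(2.5)), (26, np.float64(2.52)), (26, np.float64(2.54)), (26, np.float64(2.56)), (26, np.float64(2.58)), (34, np.float64(2.6)), (77, np.float64(2.48)), (107, np.float64(2.62))]
[[[0, 0.61, 0.64], 0], [[0, 1.36, 1.1], 0], [[0, 2.18, 1.41], 0], [[0, 3.04, 1.56], 0], [[0, 3.91, 1.57], 0], [[0, 4.79, 1.57], 0], [[0, 5.66, 1.57], 0], [[0, 6.53, 1.46], 0]] end cmd [50.6 21. ]
```

arm_command(
  rows=[
    [[0,0.61,0.64],0],
    [[0,1.36,1.1],0],
    [[0,2.18,1.41],0],
    [[0,3.04,1.56],0],
    [[0,3.91,1.57],0],
    [[0,4.79,1.57],0],
    [[0,5.66,1.57],0],
    [[0,6.53,1.46],0],
  ],
)

```text
time: 9.58
tcp_pos: [592.7, -20.2, 38.3]
ee_rot: [0.273, 1.548, -0.273]
force: [8.8, -3.5, -3.4]
width: 0.5
```

```bash
python3 - <<'E'
from orb import *
line('w9.png')
gen(470,540,(50.6,21),Rp=46,a=10.8,b=6.8,off=(-1.1,.35))
E
```

```text
t 9.58 tcp [592.7 -20.2  38.3] F [ 8.8 -3.5 -3.4] w 0.5
cell pos 53.2 22.4 F 9.5 -0.3
line q mod 2pi: [(36, np.float64(4.06)), (36, np.float64(4.08)), (36, np.float64(4.1)), (37, np.float64(4.12)), (39, np.float64(4.14)), (76, np.float64(4.04)), (99, np.float64(4.16)), (140, np.float64(4.02))]
[[[0, 0.83, -0.26], 0], [[0, 1.6, -0.68], 0], [[0, 2.27, -1.24], 0], [[0, 2.83, -1.91], 0], [[0, 3.24, -2.68], 0], [[0, 3.51, -3.51], 0], [[0, 3.61, -4.38], 0], [[0, 3.62, -5.26], 0]] end cmd [-2.  57.2]
```

arm_command(
  rows=[
    [[0,0.83,-0.26],0],
    [[0,1.6,-0.68],0],
    [[0,2.27,-1.24],0],
    [[0,2.83,-1.91],0],
    [[0,3.24,-2.68],0],
    [[0,3.51,-3.51],0],
    [[0,3.61,-4.38],0],
    [[0,3.62,-5.26],0],
  ],
)

```text
time: 10.3
tcp_pos: [552.0, 33.1, 37.6]
ee_rot: [0.274, 1.553, -0.272]
force: [5.8, 8.3, 0.5]
width: 0.5
```

```bash
python3 - <<'E'
from orb import *
cell()
gen(540,571,(-2,57.2),Rp=46,a=10.8,b=6.8,off=(-1.1,.35),n=5)
E
```

```text
t 10.3 tcp [552.   33.1  37.6] F [5.8 8.3 0.5] w 0.5
cell pos -3.2 58.5 F 2.6 9.8
[[[0, -0.01, -0.62], 0], [[0, -0.05, -1.23], 0], [[0, -0.18, -1.84], 0], [[0, -0.39, -2.42], 0], [[0, -0.67, -2.97], 0]] end cmd [-31.7  50.5]
```

arm_command(
  rows=[
    [[0,-0.01,-0.62],0],
    [[0,-0.05,-1.23],0],
    [[0,-0.18,-1.84],0],
    [[0,-0.39,-2.42],0],
    [[0,-0.67,-2.97],0],
    [[0,0.0,-3.3],0],
    [[0,0.8,-3.7],0],
    [[0,0.8,-3.7],0],
  ],
)

```text
time: 10.97
tcp_pos: [520.0, 53.4, 37.3]
ee_rot: [0.273, 1.554, -0.272]
force: [0.3, 1.3, 0.6]
width: 0.3
```

arm_command(
  rows=[
    [[-3.5,0,0],0],
    [[-7,0,0],0],
    [[-10,2,0],0],
    [[-11.5,5,1],0],
    [[-11.5,8,2.5],0],
    [[-11.5,11,4],0],
    [[-11.5,11.5,4],0],
    [[-11.5,11.5,4],0],
  ],
)

```text
time: 11.63
tcp_pos: [597.6, 147.7, 151.6]
ee_rot: [0.271, 1.554, -0.272]
force: [-0.6, -0.8, 0.1]
width: 0.4
```

```bash
python3 - <<'E'
from orb import *
Cn=C0-1.1*X+.35*Y
line('w10.png',ctr=Cn)
c=r.camera('top');save('top2.png',c['pixels'])
E
python3 - <<'E'
import cv2
a=cv2.resize(cv2.imread('pics/w10.png'),(640,480));cv2.imwrite('pics/w10b.png',a)
E
```

```text
t 11.63 tcp [597.6 147.7 151.6] F [-0.6 -0.8  0.1] w 0.4
cell pos 0.4 181.8 F -0.3 -0.9
line q mod 2pi: [(20, np.float64(0.18)), (20, np.float64(0.2)), (20, np.float64(0.22)), (26, np.float64(0.16)), (40, np.float64(0.24)), (77, np.float64(0.14)), (97, np.float64(0.12)), (114, np.float64(0.26))]
```

View pics/w10.png

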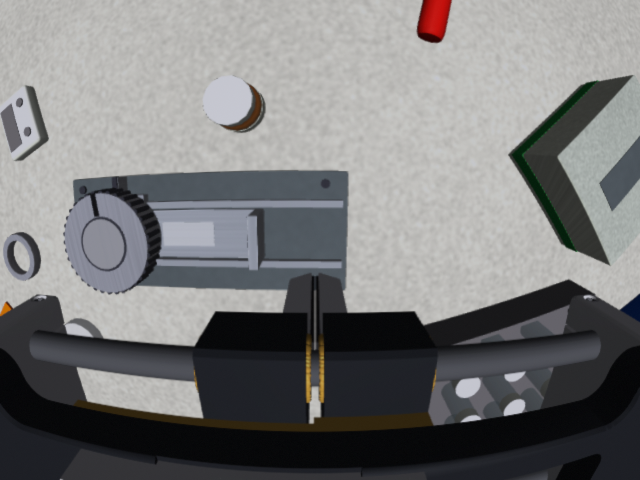

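Eight pictures viewed so far. The last shows the line (95,203) just CCW of the index bar (120,183), so the ring is at about 2 turns + 0.18 rad, and the tab is at (253,240). I'll lower the finger behind the tab.

arm_command(
  rows=[
    [[3,0,-0.1],0],
    [[6,0,-0.15],0],
    [[9,0,-0.15],0],
    [[11.5,0,-0.15],0],
    [[12.7,0,-0.15],0],
    [[12.7,-1,-0.15],0],
    [[12.7,-2,-0.15],0],
    [[12.7,-2.5,-0.15],0],
  ],
)

```text
time: 12.4
tcp_pos: [587.5, 120.4, 27.1]
ee_rot: [0.275, 1.552, -0.275]
force: [0.5, -0.3, -0.2]
width: 0.4
```

arm_command(
  rows=[
    [[0,-0.4,0],0],
    [[0,-0.9,0],0],
    [[0,-1.4,0],0],
    [[0,-1.9,0],0],
    [[0,-2.4,0],0],
    [[0,-2.9,0],0],
    [[0,-3.4,0],0],
    [[0,-3.8,0],0],
  ],
)

```text
time: 13.07
tcp_pos: [574.0, 86.5, 25.5]
ee_rot: [0.274, 1.553, -0.274]
force: [1.6, 1.6, 1.4]
width: 0.3
```

```bash
python3 -c "
from orb import *
cell()"
```

```text
t 13.07 tcp [574.   86.5  25.5] F [1.6 1.6 1.4] w 0.3
cell pos -0.8 116.2 F 0.9 2.0
```

arm_command(
  rows=[
    [[0,-0.15,0],0],
    [[0,-0.3,0],0],
    [[0,-0.45,0],0],
    [[0,-0.55,0],0],
    [[0,-0.65,0],0],
    [[0,-0.65,0],0],
  ],
)

```text
time: 13.57
tcp_pos: [572.7, 82.2, 25.8]
ee_rot: [0.274, 1.552, -0.272]
force: [3.3, 6.5, 1.2]
width: 0.2
```

```bash
python3 -c "
from orb import *
cell()"
```

```text
t 13.57 tcp [572.7  82.2  25.8] F [3.3 6.5 1.2] w 0.2
cell pos -0.6 111.7 F 0.9 7.2
```

arm_command(
  rows=[
    [[0,-0.1,0],0],
    [[0,-0.2,0],0],
    [[0,-0.2,0],0],
    [[0,-0.2,0],0],
  ],
)

```text
time: 13.9
tcp_pos: [572.7, 82.0, 26.2]
ee_rot: [0.274, 1.551, -0.269]
force: [6.1, 13.5, 3.5]
width: 0.1
```

```bash
python3 -c "
from orb import *
cell()"
```

```text
t 13.9 tcp [572.7  82.   26.2] F [ 6.1 13.5  3.5] w 0.1
cell pos -0.5 111.5 F 1.1 14.8
```

The force doubled with no travel, so the holder is at the stop. I'll back off along the channel first, then rise and check.

arm_command(
  rows=[
    [[0,0.5,0],0],
    [[0,2,0],0],
    [[0,4,0],0],
    [[0,5,0],0],
    [[-3,5.5,0],0],
    [[-6.5,6,0],0],
    [[-10,6.5,0],0],
    [[-12.5,7,0],0],
  ],
)

```text
time: 14.57
tcp_pos: [595.8, 145.5, 153.1]
ee_rot: [0.274, 1.552, -0.274]
force: [-0.5, 0.2, 0.7]
width: 0.4
```

arm_command(
  rows=[
    [[-2,3,0],0],
    [[-4,6,-2],0],
    [[-5,9,-5],0],
    [[-5,12,-7],0],
    [[-5,14,-8],0],
    [[-5,14,-8],0],
  ],
)

```text
time: 15.07
tcp_pos: [565.6, 310.3, 200.0]
ee_rot: [0.269, 1.556, -0.267]
force: [0.1, 1.4, -0.5]
width: 0.8
```

```bash
python3 - <<'E'
from orb import *
from meas import cloud
cell();c=r.camera('top');P=cloud(c);Z=P[...,2]
tb=(np.hypot(P[...,0]-567,P[...,1]-68)<35)&(Z>38)&(((P[...,:2]-C0)@Y)>70)
print('tab',tb.sum(),[(np.array(cv2.minAreaRect(P[tb][:,:2].astype(np.float32))[0])-C0)@k for k in(X,Y)])
a=cv2.resize(c['pixels'][180:320,270:430],(640,560),interpolation=cv2.INTER_CUBIC);save('fin.png',a)
save('topfin.png',c['pixels'])
E
```

```text
t 15.07 tcp [565.6 310.3 200. ] F [ 0.1  1.4 -0.5] w 0.8
cell pos -85.3 323.6 F -0.4 1.3
tab 88 [np.float64(-2.0475868308697103), np.float64(96.32198972594244)]
```

View pics/fin.png

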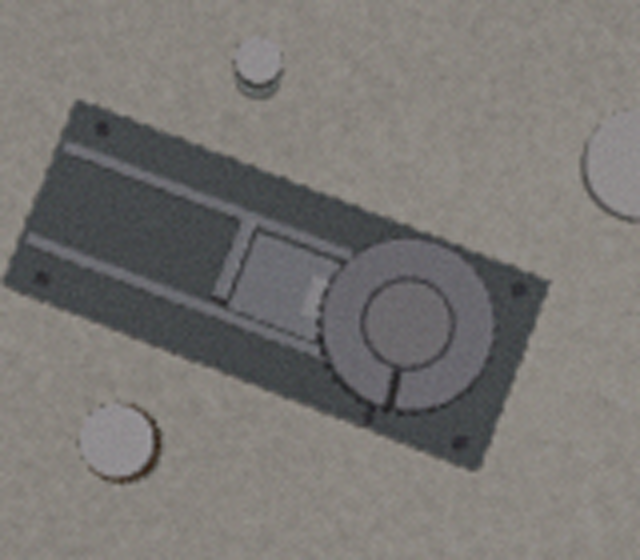

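The final crop (picture 9) shows the tab up by the ring, the line still just CCW of the index bar, and the vial and jar in place. Measured from the ring's centre in the same camera, the tab's centre is at 94.7 mm; fully home is 95.

```bash
python3 -c "
from bench import r
print(r.finish_job())"
```

```text
the job is handed in; nothing more can be done
None
```

The ring is about two turns loose and the holder is home against the stop; I handed the job in at about 15 s of the 72 s allowed.

- **Ring:** I rolled it counter-clockwise with the closed fingertips in about one and a half passes round the rim, until it stood two full turns loose plus about 0.18 rad (0.03 turn). I tracked the black line about every third of a turn. It was hidden behind the fingers in three of the in-between pictures, but the turn count agreed with the fingertip's path within about 0.1 rad. Contact force at the readings was about 2–18 N, mostly 2–15 N, so it sometimes went above the suggested 8 N.
- **Holder:** I then pushed it by its tab. At the stop, the force rose from 7 to 15 N with no further travel. In the last top picture the tab's centre is 94.7 mm from the ring's centre, against 95 mm when fully home.
- **Disagreement:** The camera estimates of the ring's centre differed by up to about 5 mm; touching the rim on all four sides settled it.
- **Last look:** The black line had not moved during the push, the vial and jar were where they started, and the arm was clear of everything. I did not re-measure the other bystanders.

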